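# Close the bolt tub and line up the workshop shelf

### The arm

A 6-joint arm with a two-finger parallel gripper is mounted at the origin on the work surface. World frame = base frame: x ahead of the robot, y to its left, z up, the work surface at z = 0. Lengths are in mm, angles in rad, forces in N, time in s.
With the tool pointing down it reaches from about 350 to 775 mm from the base axis. Payload 7.3 kg.
Tool frame: the origin (TCP) lies on the front face of the gripper's body, between the roots of the fingers; the fingertips stand 66 mm ahead of it and the grasp point (between the pads) lies 47 mm ahead of it (bot.tip_extent is the distance from the TCP to the fingertips, in mm); z points along the fingers, y is the line along which they close (so a half turn about z gives the same grasp; the last joint's range is limited). The gripper opens to 92 mm and grips with 3 to 60 N. Pads are 19 mm wide; open, the fingers measure 130 mm over their backs; the gripper's body (75 mm by 190 mm) begins 47 mm behind the grasp point.
Start: joints at [-1.379, 0.342, 1.524, -0, 1.275, -0.146], TCP at [174.013, -495.336, 292.241] pointing down, gripper open.
Joint ranges: [-2.53, 2.53], [-0.77, 2.02], [0.04, 2.7], [-1, 4.14], [0.28, 2.66], [-3.11, 3.11]. Speed limits (rad/s): [2.57, 2.57, 3.14, 3.14, 3.14, 3.14].

### API

Orientations are given as [roll, pitch, yaw] about the fixed x, y, z axes, in that order (R = Rz(yaw) Ry(pitch) Rx(roll)).
In Python, from plant import readout, viewer, order, bot gives the robot as it stands.
- The arm moves only by the shell command python3 -m creep 'ROWS'. ROWS is text: rows parted by semicolons, each of 7 numbers parted by spaces: the shift along the world's x, y, z in m, then the turn, a rotation vector about the world's x, y, z in rad, then the opening in per cent of the stroke, from 0 (shut) to 100 (fully open). A call has 1 to 8 rows; each row shifts and turns the commanded pose from where the row before left it; what a row does not reach is not made up. A row lasts 1/12 s, in which the tool goes at most 41.7 mm and 7.16 degrees, less where a joint would pass 70% of its speed; a pose out of reach is approached as far as the arm can. A call is refused whole if a number of a shift passes 0.0417 or a number of a turn 0.125, either way. A call with a gripper value outside its range is refused whole. The fingers move at their own pace and stop on an object; the grip force is fixed at half the most. Time passes only in rows, so rows that do not move let the fingers close. It gives the time, the measured TCP pose, the force, the opening and the grip force at its end, in the units of the state.
- readout.get_obs(): the state, without advancing time (a new reading comes with each control period).
- viewer.capture(name): name is "side" or "top" or "wrist"; returns the picture (400x640x3 uint8, red, green, blue); there is no depth.
- viewer.camera_info(name): a dict with "fx", "fy", "cx", "cy" (pixels), "D" ([k1, k2, p1, p2, k3] as OpenCV has them; the pictures are not rectified), "origin" and "rotation" of the camera in the world. Camera axes: x right, y up, looking along -z (the intrinsics and any distortion apply to the point x, -y, -z); pixel columns grow to the right and rows downward; lengths in mm; the calibration is good to about 2 mm. A picture is of the moment at which its call begins: read the wrist's pose just before it. camera_info takes no time and is no camera call; for the wrist camera it gives the pose at the moment of the call.
- order.close_job(): hands the job in; it is judged then, once.
The state is a dict: "time": time; "joint_positions": joint angles; "dq": joint speeds; "tau": joint torques, N m; "tool_pos": TCP position; "tcp_rot": TCP orientation; "contact_force": force on the tool from outside, world axes, zero at the start; "moment": the same for the moment, N m; "grip_width": finger opening in mm; "finger_force": force on a finger pad.
Only numpy, scipy, OpenCV 4.12 (cv2) and the standard library are available. Lean on these libraries where they do the work, as an engineer would, in place of code of your own. Each camera call takes 0.05 s, during which the arm holds its last target. There are 200 camera calls.

### The job

Put the red lid on the white tub of bolts and press it down firmly until it sits level on the rim. Stand the closed tub, the orange oil filter and the blue and yellow rectangular tin upright on the low wooden shelf, in the free stretch between the jar and the can, as one straight row along the shelf: the tub in the middle, the tin's broad side parallel to the shelf's long edge, and neighbours no more than a finger's width (15 mm or so) apart. Do not tip the three over, and leave everything else where it stands.

Things in the scene. Friction and masses are not known exactly. Their poses are not given: they have to be found in the camera images.
- shelf: low wooden shelf fixed to the bench: one board 170 deep (x) by 460 long (y), its top 50 mm above the bench, open at the front and above; a lip 8 thick and 14 high runs along the far (+x) edge (inner face at x = +77 mm). Origin on the bench under the board's centre; z up, y along the shelf
- shelf_top (a point): centre of the shelf board's upper face; same axes as the shelf
- tub: white open round tub holding bolts: outer diameter 66, height 75, wall 3 mm (inner diameter 60). Origin at the centre of its underside, z up. About 0.4 kg
- tub_rim (a point): centre of the tub's mouth, level with the rim (75 mm above its underside)
- lid: loose red lid, lying plug down on the bench at the start: plug 55 diameter (tapering to 49 at the foot) and 10 high, above it a flange 63 diameter and 6 thick, above that a round knob 28 diameter and 24 high (40 mm high overall). Origin at the centre of the plug's underside, z up. 0.05 kg
- lid_seat (a point): centre of the underside of the lid's flange (10 mm above the lid's origin); it meets the tub's rim when seated
- filter: orange spin-on oil filter, a cylinder 66 diameter and 95 high with a white band and black flutes near its top. Origin at the centre of its underside, z up. About 0.35 kg
- tin: blue rectangular tin with a yellow band: 60 (x) by 90 (y) by 105 high, with a black cap 28 diameter, 15 high on top at y = +20 (120 mm overall). Origin at the centre of its underside, z up; the broad sides face its +x and -x. About 0.5 kg
- jar: bystander: amber jar with black lid, 60 diameter, 85 high, standing near the shelf's +y end. Origin at the centre of its underside
- can: bystander: metal can with a green label, 60 diameter, 90 high, standing near the shelf's -y end. Origin at the centre of its underside
- spray: bystander: tall green and yellow spray can with a black cap, 52 diameter, 165 high. Origin at the centre of its underside
- mug: bystander: blue mug, 78 diameter, 90 high, its handle reaching about 30 mm out at +y. Origin at the centre of its underside
- piston: bystander: aluminium engine piston, 76 diameter, 70 high. Origin at the centre of its underside
Mind the look-alikes: they are no part of the job. What is meant by the lid is not turquoise, and is the smaller of those in its own colour. What is shaped like the tin but turquoise is not meant.

How it is judged:
By the outcome, as a careful person would: the job done as asked, in the order asked, and still so for the second after the job is handed in, with the robot touching nothing.
It also fails if it takes over 72 s, if anything falls off the work surface, if the arm or the gripper's body presses on something with over 40 N, if the wrist force passes 120 N, or if a joint passes its speed limit or range.

## Working session

There is one attempt and no reset: what is moved stays moved. The work goes in short steps, Python scripts to look and compute and a shell command to move; the robot and the scene stay as the last step left them, time stands still between calls to the robot, and variables do not carry over. Pictures are saved under pics/ and viewed, at most 10 in all, crops included, and the job is handed in when it is done.

```bash
mkdir -p pics; cat > h.py <<'E'
import numpy as np, cv2
from plant import readout, viewer, order, bot
def snap(name,f):
    im=viewer.capture(name); cv2.imwrite(f'pics/{f}.png',cv2.cvtColor(im,cv2.COLOR_RGB2BGR)); return im
def K(i): return np.array([[i['fx'],0,i['cx']],[0,i['fy'],i['cy']],[0,0,1.]])
def ray(i,u,v):
    p=cv2.undistortPoints(np.array([[[u,v]]],float),K(i),np.array(i['D'],float))[0,0]
    return np.array(i['origin'],float), np.array(i['rotation'],float)@np.array([p[0],-p[1],-1])
def onz(i,u,v,z):
    o,d=ray(i,u,v); return o+d*(z-o[2])/d[2]
def proj(i,P):
    q=np.array(i['rotation']).T@(np.array(P,float)-np.array(i['origin'])); q=q*[1,-1,-1]
    return cv2.projectPoints(q.reshape(1,1,3),np.zeros(3),np.zeros(3),K(i),np.array(i['D'],float))[0].ravel()
E
python3 - <<'E'
from h import *
for n in ['top','side','wrist']:
    snap(n,n+'0'); i=viewer.camera_info(n); print(n,i)
print(readout.get_obs())
E
```

```text
top {'fx': 493.7287282482901, 'fy': 493.7287282482901, 'cx': 317.0851081121431, 'cy': 195.3735082662831, 'D': array([-0.13261597,  0.        ,  0.        ,  0.        ,  0.        ]), 'origin': array([ 330.50297652,   16.26974649, 1482.26811486]), 'rotation': array([ 0.09306894, -0.00212628, -1.59543304])}
side {'fx': 515.8021017196983, 'fy': 515.8021017196983, 'cx': 323.9706607409379, 'cy': 196.56308452135394, 'D': array([-0.04620439,  0.        ,  0.        ,  0.        ,  0.        ]), 'origin': array([  380.4963036 , -1186.16050686,   951.61905655]), 'rotation': array([ 0.94659693, -0.00129018, -0.06716102])}
wrist {'fx': 299.05229919388364, 'fy': 299.05229919388364, 'cx': 316.9122467099138, 'cy': 196.78410242592767, 'D': array([-0.01969908,  0.        ,  0.        ,  0.        ,  0.        ]), 'origin': array([ 239.43500944, -473.19099967,  384.19938409]), 'rotation': array([-2.59732883e-01,  5.47044431e-04, -1.23290082e+00])}
{'time': 0.15, 'joint_positions': array([-1.37900103e+00,  3.42594743e-01,  1.52478590e+00,  2.16704912e-05,
        1.27538506e+00, -1.45971733e-01]), 'dq': array([-1.97499832e-03, -9.35328045e-04, -1.38485247e-03, -4.65808539e-05,
       -1.11756800e-04,  1.09898931e-03]), 'tau': array([ 8.65616767e-04, -4.31471050e+01, -2.44353712e+01,  7.17788469e-02,
        5.37437433e-02, -8.16953911e-05]), 'tool_pos': array([ 173.97296014, -495.10492749,  291.69199635]), 'tcp_rot': array([-3.14043509e+00, -1.91129769e-04,  3.37760602e-01]), 'contact_force': array([0.74994601, 0.19541341, 0.00475892]), 'moment': array([-0.00406499,  0.04793689,  0.0216878 ]), 'finger_force': 0.0, 'grip_width': 91.69244075869607}
```

```bash
sed -i "s/^def K/from scipy.spatial.transform import Rotation as Ro\ndef RM(i): return Ro.from_euler('xyz',i['rotation']).as_matrix()\ndef K/; s/np.array(i\['rotation'\],float)@/RM(i)@/; s/np.array(i\['rotation'\]).T@/RM(i).T@/" h.py
python3 -c "
import cv2
im=cv2.imread('pics/top0.png');cv2.imwrite('pics/top0b.png',cv2.resize(im,(800,500),interpolation=cv2.INTER_CUBIC))"
```

```text
(no output)
```

View pics/top0.png

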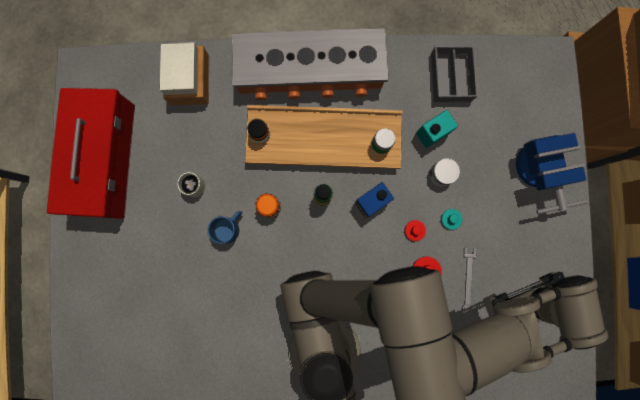

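View pics/side0.png

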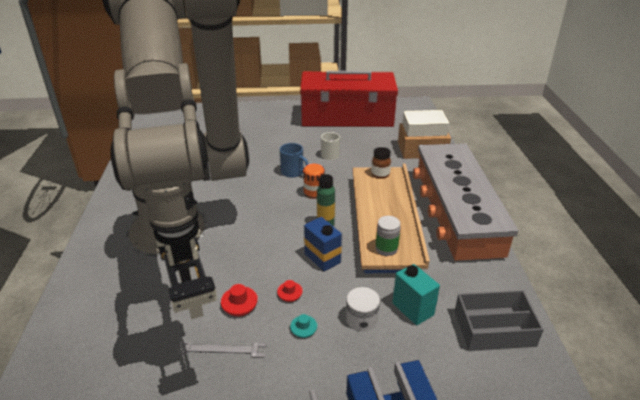

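Top image candidates are:
- **Lid:** small red (416,230), large red (427,266) or turquoise (452,219). I choose the small red one.
- **Tin:** blue (375,200) or turquoise (438,128). I choose the blue one.
- **Tub:** open white with dark bolts (189,184), against the piston with a pin hole (446,172).
- **Filter:** orange (267,205).

The shelf runs from (247,107) to (401,167), with the jar at (258,130) and the can at (384,141). I'll check these in a close crop.

```bash
python3 -c "
import cv2
im=cv2.imread('pics/top0.png')[95:275,170:470];cv2.imwrite('pics/c1.png',cv2.resize(im,None,fx=2.66667,fy=2.66667,interpolation=cv2.INTER_CUBIC))
s=cv2.imread('pics/side0.png')[120:330,210:470];cv2.imwrite('pics/c2.png',cv2.resize(s,None,fx=2.8,fy=2.8,interpolation=cv2.INTER_CUBIC))"
```

```text
(no output)
```

View pics/c1.png

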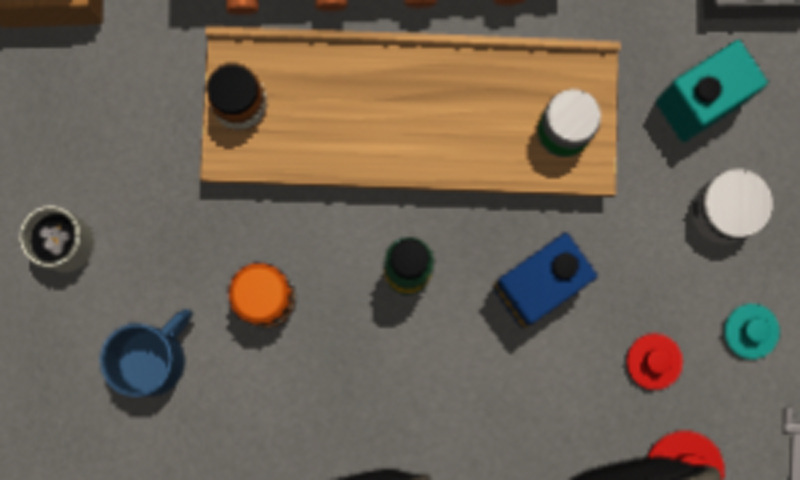

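View pics/c2.png

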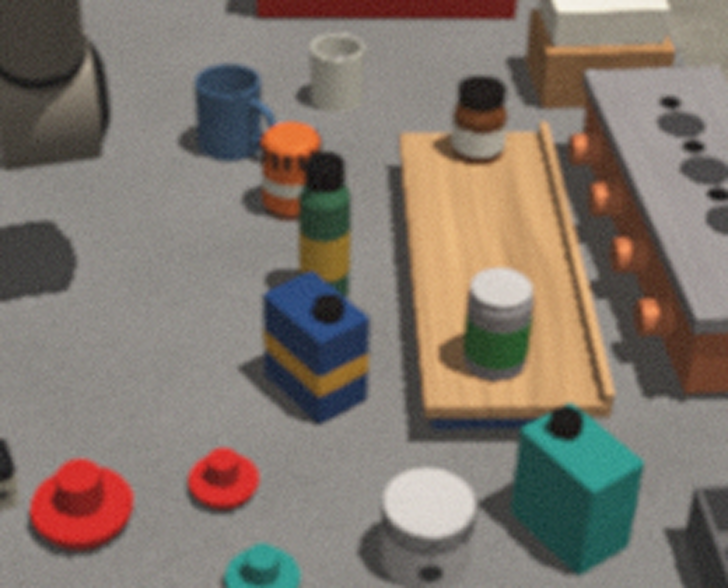

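```bash
python3 - <<'E'
from h import *
i=viewer.camera_info('top')
def P(n,u,v,z):
    p=onz(i,(u+.5)/2.66667-.5+170,(v+.5)/2.66667-.5+95,z); print(n,p.round(1))
for a in [('tub',51,236,75),('filter',261,294,95),('tinT',566,233,105),('tinR',598,273,105),('tinB',533,323,105),('tinL',499,282,105),('cap',565,266,120),
('knob',661,358,40),('flange',655,362,16),('jar',236,90,135),('can',574,116,140),('shFL',203,181,50),('shFR',614,194,50),('shBL',207,28,64),('shBR',620,43,64),('spray',409,258,165),('mug',140,360,90),('piston',739,204,70),('bigknob',690,455,40),('turqlid',757,332,30),('turqtin',708,90,120)]: P(*a)
E
```

```text
tub [506.2 380.3  75. ]
filter [436.2 150.4  95. ]
tinT [ 492.1 -173.3  105. ]
tinR [ 448.9 -205.7  105. ]
tinB [ 398.  -135.1  105. ]
tinL [ 442.  -100.8  105. ]
cap [ 455.8 -168.9  120. ]
knob [ 358.9 -282.5   40. ]
flange [ 355.1 -280.5   16. ]
jar [647.5 169.8 135. ]
can [ 610.3 -181.7  140. ]
shFL [566.1 217.1  50. ]
shFR [ 540.6 -235.8   50. ]
shBL [735.5 209.6  64. ]
shBR [ 707.7 -247.8   64. ]
spray [463.6  -5.8 165. ]
mug [369.5 280.8  90. ]
piston [ 523.8 -369.9   70. ]
bigknob [ 251.7 -310.6   40. ]
turqlid [ 384.9 -394.2   30. ]
turqtin [ 640.1 -329.5  120. ]
```

```bash
python3 -m creep '0.0227 0.0267 -0.0113 0 0 0 60;0.0227 0.0267 -0.0113 0 0 0 60;0.0227 0.0267 -0.0113 0 0 0 60;0.0227 0.0267 -0.0113 0 0 0 60;0.0227 0.0267 -0.0113 0 0 0 60;0.0227 0.0267 -0.0113 0 0 0 60;0.0227 0.0267 -0.0113 0 0 0 60;0.0227 0.0267 -0.0113 0 0 0 60'
python3 -m creep '0 0 0 0 0 0 60;0 0 0 0 0 0 60'
cat >> h.py <<'E'
def blobs(im,lo,hi,amin=150):
    hsv=cv2.cvtColor(im,cv2.COLOR_RGB2HSV)
    m=cv2.inRange(hsv,lo,hi)
    n,l,s,c=cv2.connectedComponentsWithStats(m)
    return [(s[k].tolist(),c[k].round(1).tolist()) for k in range(1,n) if s[k,4]>amin]
E
python3 - <<'E'
from h import *
o=readout.get_obs(); i=viewer.camera_info('wrist'); im=snap('wrist','w1')
print(o['time'],o['tool_pos'],o['tcp_rot'],i['origin'],i['rotation'])
print([b for lo,hi in [((0,150,60),(6,255,255)),((172,150,60),(180,255,255))] for b in blobs(im,lo,hi)])
for z in (16,40): print(proj(i,(357,-281.5,z)))
E
```

```text
time: 0.82
tool_pos: [356.4, -280.2, 201.3]
tcp_rot: [3.141, -0.0, 0.338]
contact_force: [0.5, 0.1, 0.3]
grip_width: 55.0
finger_force: 0.0
time: 0.98
tool_pos: [356.2, -280.2, 201.2]
tcp_rot: [-3.14, 0.001, 0.342]
contact_force: [-0.6, 0.9, 0.5]
grip_width: 55.1
finger_force: 0.0
0.9833 [ 356.23267803 -280.16853971  201.22490105] [-3.14009347e+00  8.06323359e-04  3.41711045e-01] [ 421.70689644 -258.00850224  293.64822741] [-2.60693374e-01  8.98094690e-04 -1.22898016e+00]
[([285, 162, 66, 63, 3187], [317.1, 192.8]), ([262, 281, 83, 27, 2019], [303.2, 294.8])]
[317.63594404 191.50172533]
[317.67527589 198.07442022]
```

View pics/w1.png

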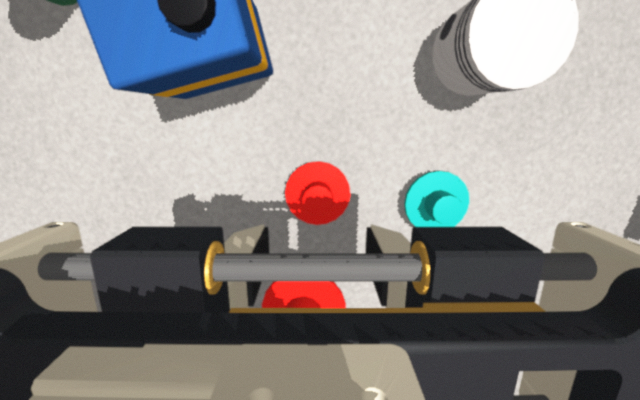

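The wrist picture shows the small red lid at (317,193), with the large red one at (303,295) and the turquoise one at (437,200). That confirms the choice, so I descend and grip the knob.

```bash
python3 -m creep '-0.0006 -0.0018 -0.0390 0 0 0 60;0 0 -0.039 0 0 0 60;0 0 -0.038 0 0 0 60;0 0 0 0 0 0 60;0 0 0 0 0 0 0;0 0 0 0 0 0 0;0 0 0 0 0 0 0;0 0 0 0 0 0 0'
python3 -m creep '0 0 0.001 0 0 0 0;0 0 0.02 0 0 0 0;0 0 0.02 0 0 0 0'
```

```text
time: 1.7
tool_pos: [355.0, -284.4, 86.7]
tcp_rot: [3.14, -0.001, 0.337]
contact_force: [-0.2, -0.1, -0.9]
grip_width: 47.6
finger_force: 30.0
time: 1.95
tool_pos: [354.6, -283.2, 127.2]
tcp_rot: [-3.14, 0.001, 0.338]
contact_force: [0.3, -0.2, -0.2]
grip_width: 47.6
finger_force: 30.0
```

```bash
python3 -c "
from h import *
snap('wrist','w2'); s=snap('side','s2')
a=cv2.imread('pics/w2.png')[130:400,150:500]; b=cv2.imread('pics/s2.png')[200:335,180:355]
cv2.imwrite('pics/w2c.png',np.hstack([a,cv2.resize(b,(350,270),interpolation=cv2.INTER_CUBIC)]))"
```

```text
(no output)
```

View pics/w2c.png

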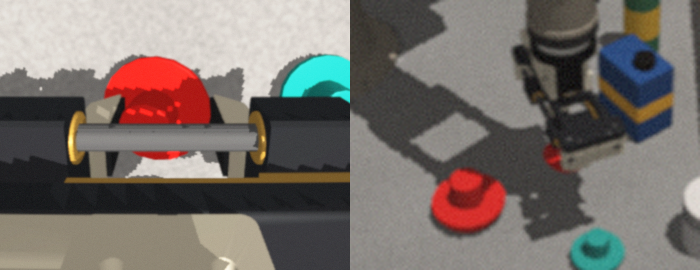

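```bash
python3 -c "
from h import *
im=cv2.cvtColor(cv2.imread('pics/w2.png'),cv2.COLOR_BGR2RGB)
print(bot.tip_extent,[b for lo,hi in [((0,150,60),(6,255,255)),((172,150,60),(180,255,255))] for b in blobs(im,lo,hi)])
i=viewer.camera_info('wrist'); print(i['origin'],readout.get_obs()['tool_pos'])
c=cv2.imread('pics/w2.png')[170:330,230:410]
cv2.imwrite('pics/w2d.png',cv2.convertScaleAbs(cv2.resize(c,None,fx=3.6,fy=3.6,interpolation=cv2.INTER_CUBIC),alpha=1.6,beta=20))"
```

```text
65.5 [([255, 187, 106, 67, 5511], [309.5, 222.8]), ([284, 281, 53, 8, 293], [311.2, 284.3])]
[ 421.18474745 -262.31445714  222.30350112] [ 356.13939656 -284.77436008  129.68383137]
```

View pics/w2d.png

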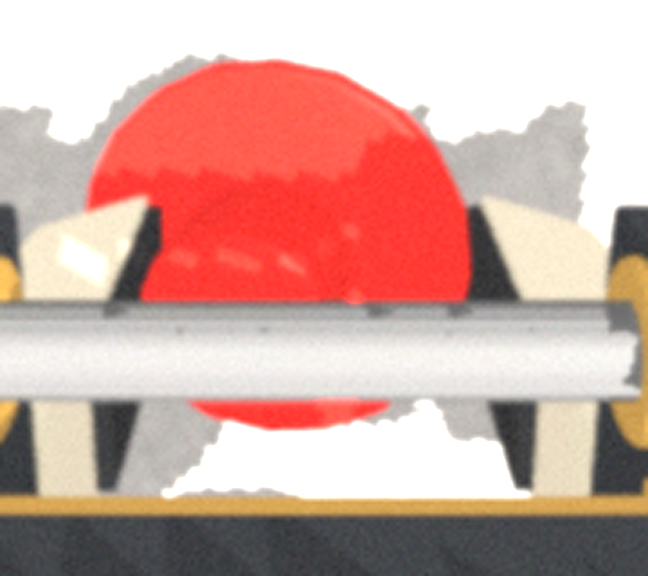

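The lid is jammed between one finger on the knob and the other on the flange edge (flange spans x 255–361), so the tips were too low. I'll set it down, go up a few mm and re-measure.

```bash
python3 -m creep '0 0 -0.02 0 0 0 0;0 0 -0.018 0 0 0 0;0 0 0 0 0 0 0;0 0 0 0 0 0 70;0 0 0 0 0 0 70;0 0 0.02 0 0 0 70;0 0 0.035 0 0 0 70;0 0 0.04 0 0 0 70'
python3 -m creep '0 0 0.02 0 0 0 70;0 0 0 0 0 0 70;0 0 0 0 0 0 70'
python3 - <<'E'
from h import *
i=viewer.camera_info('wrist'); im=snap('wrist','w3')
T=[readout.get_obs()['tool_pos']]
print(T[0],i['origin'])
for s,c in blobs(im,(0,150,60),(6,255,255))+blobs(im,(172,150,60),(180,255,255)): print(s,c,onz(i,s[0]+(s[2]-1)/2,s[1]+(s[3]-1)/2,14))
viewer.capture('wrist'); print(readout.get_obs()['tool_pos'])
E
```

```text
time: 2.72
tool_pos: [354.4, -282.9, 184.6]
tcp_rot: [-3.139, 0.001, 0.338]
contact_force: [-0.3, -1.9, -0.1]
grip_width: 64.2
finger_force: 0.0
time: 2.97
tool_pos: [355.5, -284.0, 205.7]
tcp_rot: [3.137, -0.002, 0.338]
contact_force: [-0.7, 0.1, -0.1]
grip_width: 64.8
finger_force: 0.0
[ 354.97626519 -283.4662134   204.38421886] [ 420.63928387 -261.65580747  298.32587343]
[279, 159, 64, 62, 3095] [310.2, 189.7] [ 355.15671518 -279.53289378   14.        ]
[259, 281, 82, 27, 2070] [299.6, 294.6] [ 241.83646326 -306.10918239   14.        ]
[ 354.68928464 -283.18028643  203.54081443]
```

```bash
python3 -m creep '0.0002 0.0038 -0.038 0 0 0 70;0 0 -0.038 0 0 0 70;0 0 -0.037 0 0 0 70;0 0 0 0 0 0 70;0 0 0 0 0 0 70;0 0 0 0 0 0 0;0 0 0 0 0 0 0;0 0 0 0 0 0 0'
python3 -m creep '0 0 0 0 0 0 0;0 0 0 0 0 0 0;0 0 0 0 0 0 0;0 0 0 0 0 0 0'
```

```text
time: 3.73
tool_pos: [356.0, -280.5, 92.8]
tcp_rot: [3.138, -0.001, 0.338]
contact_force: [0.0, -0.1, -0.2]
grip_width: 48.7
finger_force: 0.0
time: 4.07
tool_pos: [355.3, -279.8, 91.5]
tcp_rot: [3.141, -0.0, 0.338]
contact_force: [-0.3, 1.4, 7.1]
grip_width: 26.7
finger_force: 30.0
```

```bash
python3 -m creep '0 0 0.04 0 0 0 0;0 0 0.04 0 0 0 0;0 0 0.04 0 0 0 0;0 0 0.04 0 0 0 0;0 0 0.04 0 0 0 0;0.0089 0.0388 0 0 0 0.069 0;0.0089 0.0388 0 0 0 0.069 0;0.0089 0.0388 0 0 0 0.069 0'
python3 -m creep '0.0089 0.0388 0 0 0 0.069 0;0.0089 0.0388 0 0 0 0.069 0;0.0089 0.0388 0 0 0 0.069 0;0.0089 0.0388 0 0 0 0.069 0;0.0089 0.0388 0 0 0 0.069 0;0.0089 0.0388 0 0 0 0.069 0;0.0089 0.0388 0 0 0 0.069 0'
python3 -m creep '0.0089 0.0388 0 0 0 0.069 0;0.0089 0.0388 0 0 0 0.069 0;0.0089 0.0388 0 0 0 0.069 0;0.0089 0.0388 0 0 0 0.069 0;0.0089 0.0388 0 0 0 0.069 0;0 0 0 0 0 0 0;0 0 0 0 0 0 0'
python3 - <<'E'
from h import *
i=viewer.camera_info('wrist'); im=snap('wrist','w4'); o=readout.get_obs()
print(o['tool_pos'],o['tcp_rot'],o['grip_width'],i['origin'],i['rotation'],proj(i,(506,380,75)))
c=cv2.imread('pics/w4.png'); cv2.imwrite('pics/w4c.png',cv2.resize(c[60:330,150:510],None,fx=2.2,fy=2.2,interpolation=cv2.INTER_CUBIC))
E
```

```text
time: 4.73
tool_pos: [381.8, -162.4, 291.5]
tcp_rot: [3.14, -0.001, 0.546]
contact_force: [1.3, -0.4, -0.4]
grip_width: 26.8
finger_force: 30.0
time: 5.32
tool_pos: [444.0, 110.3, 290.9]
tcp_rot: [3.141, 0.0, 1.031]
contact_force: [0.9, 0.1, -0.3]
grip_width: 26.9
finger_force: 30.0
time: 5.9
tool_pos: [488.3, 303.9, 289.8]
tcp_rot: [-3.14, 0.001, 1.376]
contact_force: [-0.3, 0.2, -1.5]
grip_width: 27.2
finger_force: 30.0
[488.22786634 302.55730276 290.06585879] [-3.14047299e+00  1.42507484e-03  1.37388850e+00] 27.06442288872574 [502.16966792 370.81815552 382.19200109] [-0.26145189  0.0008173  -0.19484678] [319.17590241 106.66871488]
```

View pics/w4c.png

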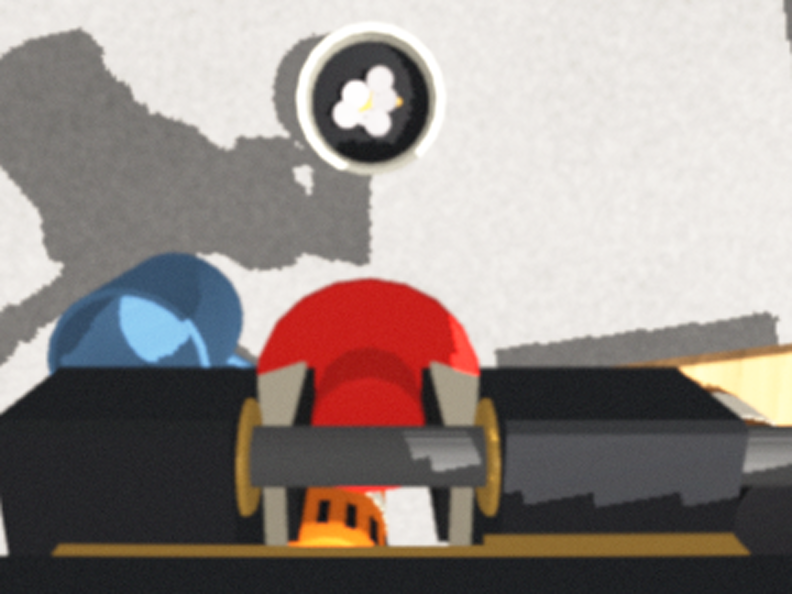

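The tub is open at crop (371,97), which is full-frame (318.4,103.8). The lid is held level, centred about crop (370,388).

```bash
python3 - <<'E'
from h import *
i=viewer.camera_info('wrist')
i['origin']=np.array([502.17,370.82,382.19]); i['rotation']=np.array([-.26145,.00082,-.19485])
f=lambda u,v:(150+(u+.5)/2.2-.5,60+(v+.5)/2.2-.5)
print(onz(i,*f(371,97),75), onz(i,*f(370,22),75),onz(i,*f(370,173),75),onz(i,*f(296,97),75),onz(i,*f(446,97),75))
for z in (210,216): print(z,onz(i,*f(258,388),z),onz(i,*f(482,388),z),onz(i,*f(370,279),z))
for z in (210,216): # predicted lid top pixel for TCP-centred lid
    r=Ro.from_euler('z',-.19485).as_matrix()@[0,31.5,0]; p=proj(i,np.array([488.2,302.6,z])+r); print('pred top',(p-[150,60])*2.2)
o=[]
for k in range(3): viewer.capture('wrist'); o.append(readout.get_obs()['tool_pos'])
print(np.array(o))
E
```

```text
[505.73279516 382.80196843  75.        ] [511.33841383 413.64605515  75.        ] [498.83806204 350.03154294  75.        ] [472.83594839 389.31649821  75.        ] [538.63450916 376.33254185  75.        ]
210 [457.95410838 306.92786272 210.        ] [519.72590965 294.75752884 210.        ] [494.90045676 331.67328325 210.        ]
216 [459.49482125 309.15419888 216.        ] [519.11416995 297.40794307 216.        ] [495.15376566 333.03735956 216.        ]
pred top [365.87868736 272.28610925]
pred top [365.81449502 277.29946379]
[[488.34641424 301.71789056 290.41471891]
 [488.47547708 301.25482682 290.70999148]
 [488.61833266 301.06070953 290.95318204]]
```

```bash
python3 -m creep '0.0082 0.04 0 0 0 0.069 0;0.0083 0.04 0 0 0 0.069 0;0 0 -0.039 0 0 0 0;0 0 -0.039 0 0 0 0;0 0 -0.039 0 0 0 0;0 0 0 0 0 0 0;0 0 0 0 0 0 0'
python3 -m creep '0 0 -0.005 0 0 0 0;0 0 -0.005 0 0 0 0;0 0 0 0 0 0 0'
python3 -m creep '0 0 -0.004 0 0 0 0;0 0 0 0 0 0 0;0 0 0 0 0 0 0'
```

```text
time: 6.68
tool_pos: [504.9, 380.8, 173.0]
tcp_rot: [-3.138, 0.002, 1.509]
contact_force: [-0.3, -0.2, 0.4]
grip_width: 27.1
finger_force: 30.0
time: 6.93
tool_pos: [505.8, 382.2, 165.4]
tcp_rot: [3.139, -0.001, 1.51]
contact_force: [-0.3, -0.7, -1.0]
grip_width: 27.0
finger_force: 30.0
time: 7.18
tool_pos: [505.2, 382.3, 160.2]
tcp_rot: [3.141, -0.0, 1.511]
contact_force: [-0.3, -1.3, -0.7]
grip_width: 26.9
finger_force: 30.0
```

```bash
python3 -m creep '0 0 -0.003 0 0 0 0;0 0 0 0 0 0 0;0 0 0 0 0 0 0'
python3 -m creep '0 0 -0.003 0 0 0 0;0 0 0 0 0 0 0;0 0 0 0 0 0 0'
python3 -m creep '0 0 -0.002 0 0 0 0;0 0 0 0 0 0 0;0 0 0 0 0 0 0'
```

```text
time: 7.43
tool_pos: [505.2, 382.3, 156.7]
tcp_rot: [-3.141, 0.0, 1.511]
contact_force: [0.9, 0.4, -0.6]
grip_width: 27.0
finger_force: 30.0
time: 7.68
tool_pos: [505.3, 382.4, 156.5]
tcp_rot: [3.14, -0.001, 1.511]
contact_force: [-4.3, -2.3, 14.5]
grip_width: 26.8
finger_force: 30.0
time: 7.93
tool_pos: [505.4, 382.5, 156.4]
tcp_rot: [3.139, -0.002, 1.511]
contact_force: [-7.5, -4.6, 25.4]
grip_width: 27.2
finger_force: 30.0
```

```bash
python3 -m creep '0 0 -0.004 0 0 0 0;0 0 0 0 0 0 0;0 0 0 0 0 0 0'
python3 -m creep '0 0 0.009 0 0 0 0;0 0 0 0 0 0 50;0 0 0 0 0 0 50;0 0 0.03 0 0 0 50;0 0 0.01 0 0 0 0;0 0 0 0 0 0 0;0 0 0 0 0 0 0;0 0 0 0 0 0 0'
python3 -m creep '0 0 0 0 0 0 0;0 0 0 0 0 0 0;0 0 0 0 0 0 0'
```

```text
time: 8.18
tool_pos: [505.7, 383.2, 154.2]
tcp_rot: [3.137, -0.004, 1.511]
contact_force: [-11.2, -4.2, 34.3]
grip_width: 27.0
finger_force: 30.1
time: 8.85
tool_pos: [504.8, 381.9, 195.4]
tcp_rot: [-3.14, 0.001, 1.511]
contact_force: [0.1, 0.8, -0.1]
grip_width: 24.1
finger_force: 0.0
time: 9.1
tool_pos: [505.0, 382.1, 195.9]
tcp_rot: [-3.14, 0.001, 1.511]
contact_force: [-0.3, 0.6, -0.1]
grip_width: 4.3
finger_force: 0.0
```

```bash
python3 -m creep '0 0 -0.02 0 0 0 0;0 0 0 0 0 0 0;0 0 -0.006 0 0 0 0;0 0 0 0 0 0 0;0 0 0 0 0 0 0'
python3 -m creep '0 0 -0.005 0 0 0 0;0 0 0 0 0 0 0;0 0 0 0 0 0 0'
```

```text
time: 9.52
tool_pos: [505.4, 382.4, 171.3]
tcp_rot: [3.141, -0.0, 1.511]
contact_force: [-0.1, -1.0, 0.3]
grip_width: 0.7
finger_force: 0.0
time: 9.77
tool_pos: [506.0, 382.8, 170.7]
tcp_rot: [3.137, -0.003, 1.511]
contact_force: [-7.2, -4.0, 24.6]
grip_width: 0.0
finger_force: 12.4
```

```bash
python3 -m creep '0 0 -0.004 0 0 0 0;0 0 0 0 0 0 0;0 0 0 0 0 0 0'
```

```text
time: 10.02
tool_pos: [506.9, 383.4, 170.7]
tcp_rot: [3.132, -0.006, 1.511]
contact_force: [-11.0, -6.8, 44.5]
grip_width: 0.5
finger_force: 22.3
```

```bash
python3 -m creep '0 0 -0.004 0 0 0 0;0 0 0 0 0 0 0;0 0 0 0 0 0 0'
python3 -m creep '0 0 0.04 0 0 0 100;0 0 0.035 0 0 0 100;0 -0.04 0 0 0 0 100;0 -0.03 0 0 0 0 100;0 0 0 0 0 0 100;0 0 0 0 0 0 100'
python3 - <<'E'
from h import *
i=viewer.camera_info('wrist'); im=snap('wrist','w5'); o=readout.get_obs()
print(o['tool_pos'],i['origin'],i['rotation'],proj(i,(505.5,382,81)),proj(i,(505.5,382,105)))
c=cv2.imread('pics/w5.png')[20:250,200:440]; s=snap('side','s5'); s=cv2.imread('pics/s5.png')[115:185,290:370]
cv2.imwrite('pics/c5.png',np.hstack([cv2.resize(c,(480,460),interpolation=cv2.INTER_CUBIC),cv2.resize(s,(320,280),interpolation=cv2.INTER_CUBIC)[list(range(280))+[279]*180]]))
E
```

```text
time: 10.27
tool_pos: [508.1, 384.1, 170.9]
tcp_rot: [3.127, -0.009, 1.511]
contact_force: [-14.2, -9.1, 62.8]
grip_width: 0.4
finger_force: 32.1
time: 10.77
tool_pos: [505.5, 311.1, 233.4]
tcp_rot: [3.141, -0.0, 1.508]
contact_force: [0.0, 0.5, -0.7]
grip_width: 35.9
finger_force: 0.0
[505.43703785 312.11213353 233.16582295] [510.13171518 379.03858175 325.92012674] [-0.26006425 -0.00087322 -0.06224598] [310.55956932 113.83822677] [309.89671727 113.45890105]
```

View pics/c5.png

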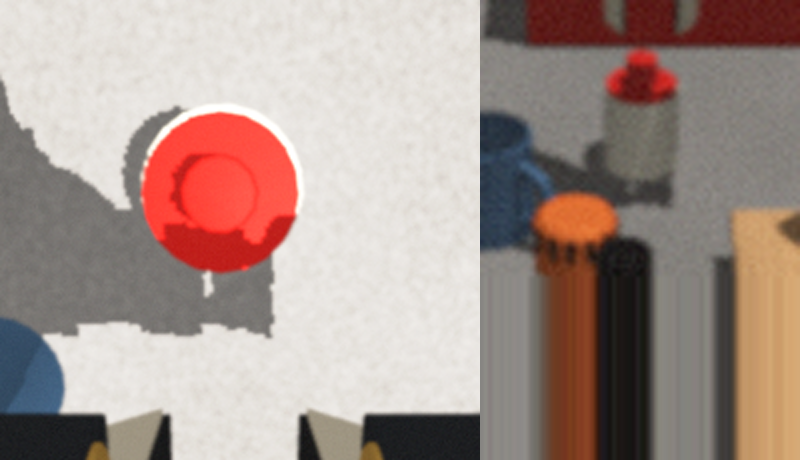

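The lid sits level on the tub: the flange is flush inside the white rim, centred near crop (222,190), and the knob top touched at 105 mm. Next I grip the tub.

```bash
python3 -m creep '0.001 0.036 0 0 0 0 100;0 0.036 0 0 0 0 100;0 0 0 0 0 0 100;0 0 -0.04 0 0 0 100;0 0 -0.04 0 0 0 100;0 0 -0.039 0 0 0 100;0 0 0 0 0 0 100'
python3 -m creep '0 0 0 0 0 0 0;0 0 0 0 0 0 0;0 0 0 0 0 0 0;0 0 0 0 0 0 0;0 0 0 0 0 0 0;0 0 0 0 0 0 0'
```

```text
time: 11.45
tool_pos: [501.9, 383.0, 105.2]
tcp_rot: [-3.129, 0.008, 1.512]
contact_force: [-1.1, -1.1, -1.3]
grip_width: 89.2
finger_force: 0.0
time: 11.95
tool_pos: [506.2, 384.8, 116.3]
tcp_rot: [3.14, -0.002, 1.511]
contact_force: [-4.2, 0.4, 6.9]
grip_width: 64.2
finger_force: 29.9
```

```bash
python3 -m creep '0 0 0.015 0 0 0 0;0 0 0.035 0 0 0 0;0 0 0.04 0 0 0 0;0 0 0.04 0 0 0 0;0 0 0.03 0 0 0 0;0.0060 -0.018 0 0 0 0 0;0.0120 -0.0358 0 0 0 0 0;0.0128 -0.038 0 0 0 0 0'
python3 -m creep '0.0128 -0.038 0 0 0 0 0;0.0128 -0.038 0 0 0 0 0;0.0128 -0.038 0 0 0 0 0;0.0128 -0.038 0 0 0 0 0;0.0128 -0.038 0 0 0 0 0;0.0128 -0.038 0 0 0 0 0;0.0120 -0.0358 0 0 0 0 0;0.0072 -0.0228 0 0 0 0 0'
python3 -m creep '0 0 0 0 0 0 0;0 0 0 0 0 0 0;0 0 0 0 0 0 0'
```

```text
time: 12.62
tool_pos: [536.5, 292.6, 275.0]
tcp_rot: [3.14, -0.001, 1.514]
contact_force: [1.4, 0.4, -5.4]
grip_width: 64.6
finger_force: 29.9
time: 13.28
tool_pos: [633.5, 1.7, 274.2]
tcp_rot: [3.141, 0.002, 1.508]
contact_force: [0.7, 0.8, -4.0]
grip_width: 64.7
finger_force: 29.9
time: 13.53
tool_pos: [632.6, 6.2, 273.9]
tcp_rot: [-3.141, -0.001, 1.511]
contact_force: [-0.4, -1.0, -4.6]
grip_width: 64.2
finger_force: 29.9
```

```bash
python3 -m creep '0.0007 0 -0.02 0 0 0 0;0 0 -0.035 0 0 0 0;0 0 -0.03 0 0 0 0;0 0 -0.015 0 0 0 0;0 0 -0.005 0 0 0 0;0 0 0 0 0 0 0;0 0 0 0 0 0 0'
python3 -m creep '0 0 -0.003 0 0 0 0;0 0 0 0 0 0 0;0 0 0 0 0 0 0'
python3 -m creep '0 0 -0.002 0 0 0 0;0 0 0 0 0 0 0;0 0 0 0 0 0 0'
```

```text
time: 14.12
tool_pos: [634.1, 7.0, 169.9]
tcp_rot: [3.14, -0.0, 1.512]
contact_force: [1.4, -1.1, -4.0]
grip_width: 64.3
finger_force: 29.9
time: 14.37
tool_pos: [633.9, 6.0, 166.4]
tcp_rot: [3.14, 0.0, 1.511]
contact_force: [0.8, 0.1, -3.8]
grip_width: 64.0
finger_force: 29.9
time: 14.62
tool_pos: [633.9, 5.9, 166.2]
tcp_rot: [3.14, 0.0, 1.511]
contact_force: [-4.4, 1.0, 7.4]
grip_width: 64.3
finger_force: 29.9
```

```bash
python3 -m creep '0 0 0 0 0 0 100;0 0 0 0 0 0 100;0 0 0 0 0 0 100;0 0 0 0 0 0 100;0 0 0.02 0 0 0 100;0 0 0.035 0 0 0 100;0 0 0.035 0 0 0 100;0 0 0.03 0 0 0 100'
python3 -m creep '-0.018 0.0131 0 0 0 0 100;-0.030 0.0218 0 0 0 0 100;-0.033 0.024 0 0 0 0 100;-0.033 0.024 0 0 0 0 100;-0.033 0.024 0 0 0 0 100;-0.030 0.0218 0 0 0 0 100;-0.0207 0.0152 0 0 0 0 100'
python3 -m creep '0 0 0 0 0 0 100;0 0 0 0 0 0 100;0 0 0 0 0 0 100'
python3 - <<'E'
from h import *
i=viewer.camera_info('wrist'); im=snap('wrist','w6'); o=readout.get_obs(); t=snap('top','t6'); j=viewer.camera_info('top')
print(o['time'],o['tool_pos'],o['tcp_rot'],o['grip_width'])
for n,m,c,z in(('w',im,i,95),('t',t,j,81)):
  for lab,lo,hi,z in (('or',(7,150,90),(16,255,255),95),('red',(0,150,60),(4,255,255),81),('red2',(174,150,60),(180,255,255),81)):
    for s,cc in blobs(m,lo,hi,60 if n=='t' else 400): print(n,lab,s,cc,onz(c,s[0]+(s[2]-1)/2,s[1]+(s[3]-1)/2,z).round(1))
print(proj(i,(436,150,95)))
E
```

```text
time: 15.28
tool_pos: [633.9, 5.8, 286.0]
tcp_rot: [3.14, 0.0, 1.511]
contact_force: [0.7, -0.6, 0.7]
grip_width: 91.7
finger_force: 0.0
time: 15.87
tool_pos: [433.3, 151.1, 284.0]
tcp_rot: [-3.141, -0.0, 1.512]
contact_force: [-0.1, 0.9, -0.6]
grip_width: 91.6
finger_force: 0.0
time: 16.12
tool_pos: [436.8, 149.6, 284.2]
tcp_rot: [3.14, 0.0, 1.511]
contact_force: [0.0, -0.2, 0.1]
grip_width: 91.8
finger_force: 0.0
16.1667 [437.05237807 149.30074004 283.95926149] [3.14048458e+00 1.18857359e-04 1.51026658e+00] 91.6718128154127
w or [582, 78, 58, 165, 6049] [619.4, 164.5] [722.  162.2  95. ]
w or [507, 121, 57, 64, 1337] [525.8, 149.1] [646.5 173.6  95. ]
w or [283, 149, 65, 68, 2678] [316.9, 180.3] [436.3 156.9  95. ]
t or [618, 8, 21, 103, 535] [625.3, 37.2] [ 865.4 -975.1   95. ]
t or [568, 32, 15, 8, 68] [575.0, 34.7] [ 936.9 -799.6   95. ]
t or [196, 46, 8, 51, 251] [200.5, 71.0] [835.2 346.5  95. ]
t or [255, 92, 12, 6, 62] [260.2, 94.7] [757.4 166.8  95. ]
t red [47, 88, 71, 130, 7102] [82.2, 152.0] [606.1 705.   81. ]
t red [307, 121, 22, 22, 374] [317.9, 131.7] [646.6   4.3  81. ]
t red [412, 257, 30, 30, 712] [426.3, 271.3] [ 236.6 -295.1   81. ]
[315.15545492 189.49048912]
```

```bash
python3 - <<'E'
from h import *
im=cv2.cvtColor(cv2.imread('pics/w6.png'),cv2.COLOR_BGR2RGB)
print([(v,im[v,316].tolist()) for v in range(136,236,3)])
i=viewer.camera_info('wrist'); print([proj(i,(436,y,z)).round(0).tolist() for y,z in((183,95),(183,0),(183,70),(117,95))])
t=cv2.imread('pics/top0.png'); h=cv2.cvtColor(t,cv2.COLOR_BGR2HSV); j=viewer.camera_info('top')
m=cv2.inRange(h,(5,150,150),(18,255,255))[190:220,250:285]; v,u=np.nonzero(m); print(u.min()+250,u.max()+250,v.min()+190,v.max()+190,proj(j,(436,183,95)),proj(j,(436,117,95)))
t=cv2.imread('pics/t6.png')[80:175,240:410]; cv2.imwrite('pics/t6c.png',cv2.resize(t,None,fx=4.5,fy=4.5,interpolation=cv2.INTER_CUBIC))
E
```

```text
[(136, [113, 111, 107]), (139, [110, 106, 103]), (142, [111, 110, 104]), (145, [132, 85, 63]), (148, [159, 125, 94]), (151, [78, 36, 18]), (154, [162, 73, 22]), (157, [187, 85, 23]), (160, [196, 92, 25]), (163, [197, 93, 27]), (166, [196, 92, 25]), (169, [195, 90, 22]), (172, [197, 92, 27]), (175, [196, 92, 28]), (178, [196, 90, 25]), (181, [196, 92, 27]), (184, [194, 91, 26]), (187, [194, 90, 23]), (190, [195, 89, 22]), (193, [193, 88, 22]), (196, [197, 93, 29]), (199, [193, 88, 23]), (202, [254, 175, 50]), (205, [255, 204, 61]), (208, [255, 204, 61]), (211, [255, 203, 60]), (214, [254, 157, 34]), (217, [223, 167, 142]), (220, [216, 210, 206]), (223, [216, 210, 206]), (226, [219, 214, 208]), (229, [217, 212, 206]), (232, [215, 210, 205]), (235, [209, 204, 198])]
[[313.0, 155.0], [314.0, 146.0], [313.0, 152.0], [317.0, 221.0]]
257 277 194 214 [256.0516316  205.28627775] [279.3934061 204.7271317]
```

```bash
python3 -m creep '-0.0005 0.0024 -0.03 0 0 0 100;0 0 -0.04 0 0 0 100;0 0 -0.04 0 0 0 100;0 0 -0.035 0 0 0 100;0 0 -0.02 0 0 0 100;0 0 -0.01 0 0 0 100;0 0 -0.002 0 0 0 100;0 0 0 0 0 0 100'
python3 -m creep '0 0 0 0 0 0 0;0 0 0 0 0 0 0;0 0 0 0 0 0 0;0 0 0 0 0 0 0;0 0 0 0 0 0 0;0 0 0 0 0 0 0'
```

```text
time: 16.88
tool_pos: [436.0, 151.5, 106.0]
tcp_rot: [-3.14, 0.0, 1.509]
contact_force: [0.2, 0.1, 0.7]
grip_width: 91.8
finger_force: 0.0
time: 17.38
tool_pos: [435.8, 152.2, 107.5]
tcp_rot: [3.14, -0.0, 1.511]
contact_force: [-0.8, -0.5, 5.0]
grip_width: 65.9
finger_force: 30.0
```

```bash
python3 -m creep '0 0 0.015 0 0 0 0;0 0 0.035 0 0 0 0;0 0 0.04 0 0 0 0;0 0 0.04 0 0 0 0;0 0 0.03 0 0 0 0;0 0 0 0 0 0 0'
python3 -m creep '0.018 -0.0065 0 0 0 0 0;0.03 -0.0108 0 0 0 0 0;0.036 -0.0129 0 0 0 0 0;0.036 -0.0129 0 0 0 0 0;0.036 -0.0129 0 0 0 0 0;0.03 -0.0108 0 0 0 0 0;0.0156 -0.0056 0 0 0 0 0;0 0 0 0 0 0 0'
python3 -m creep '0 0 0 0 0 0 0;0 0 0 0 0 0 0;0 0 0 0 0 0 0'
```

```text
time: 17.88
tool_pos: [437.6, 152.7, 272.6]
tcp_rot: [3.131, -0.003, 1.511]
contact_force: [1.7, 0.0, -2.5]
grip_width: 65.7
finger_force: 30.0
time: 18.55
tool_pos: [639.3, 77.8, 263.7]
tcp_rot: [-3.14, 0.001, 1.509]
contact_force: [-0.8, -0.8, -3.0]
grip_width: 65.7
finger_force: 30.0
time: 18.8
tool_pos: [636.0, 80.4, 266.3]
tcp_rot: [-3.14, -0.0, 1.512]
contact_force: [0.3, 0.2, -2.6]
grip_width: 65.5
finger_force: 30.0
```

```bash
python3 -m creep '0 0 -0.02 0 0 0 0;0 0 -0.035 0 0 0 0;0 0 -0.03 0 0 0 0;0 0 -0.015 0 0 0 0;0 0 -0.005 0 0 0 0;0 0 0 0 0 0 0;0 0 -0.002 0 0 0 0;0 0 0 0 0 0 0'
python3 -m creep '0 0 -0.002 0 0 0 0;0 0 0 0 0 0 0;0 0 0 0 0 0 0'
```

```text
time: 19.47
tool_pos: [637.7, 80.0, 161.5]
tcp_rot: [3.139, -0.0, 1.511]
contact_force: [0.2, -0.4, -2.6]
grip_width: 65.6
finger_force: 30.0
time: 19.72
tool_pos: [637.3, 79.8, 158.5]
tcp_rot: [3.14, -0.0, 1.511]
contact_force: [-0.5, -0.3, -2.9]
grip_width: 65.6
finger_force: 30.0
```

```bash
python3 -m creep '0 0 -0.001 0 0 0 0;0 0 0 0 0 0 0'
```

```text
time: 19.88
tool_pos: [637.4, 79.7, 157.6]
tcp_rot: [3.14, -0.0, 1.511]
contact_force: [-0.7, -0.2, 1.8]
grip_width: 65.5
finger_force: 30.0
```

```bash
python3 -m creep '0 0 0 0 0 0 100;0 0 0 0 0 0 100;0 0 0 0 0 0 100;0 0 0 0 0 0 100;0 0 0.02 0 0 0 100;0 0 0.035 0 0 0 100;0 0 0.035 0 0 0 100;0 0 0.03 0 0 0 100'
python3 -m creep '-0.0124 -0.015 0 0 0 0.0845 100;-0.0222 -0.027 0 0 0 0.0845 100;-0.0247 -0.03 0 0 0 0.0845 100;-0.0247 -0.03 0 0 0 0.0845 100;-0.0247 -0.03 0 0 0 0.0845 100;-0.0247 -0.03 0 0 0 0.0845 100;-0.0247 -0.03 0 0 0 0.0845 100;-0.0222 -0.027 0 0 0 0.0845 100'
python3 -m creep '-0.0127 -0.015 0 0 0 0 100;0 0 0 0 0 0 100;0 0 0 0 0 0 100;0 0 0 0 0 0 100'
python3 - <<'E'
from h import *
i=viewer.camera_info('wrist'); im=snap('wrist','w7'); o=readout.get_obs(); t=snap('top','t7'); j=viewer.camera_info('top')
print(o['time'],o['tool_pos'],o['tcp_rot'],i['origin'],i['rotation'])
b=Ro.from_euler('z',-54.7,degrees=True).as_matrix()
for dx,dy in((30,45),(30,-45),(-30,-45),(-30,45)): print(proj(i,np.array([445,-154,105])+b@[-dx*0+dy,dx,0]).round(1))
print(blobs(im,(100,120,30),(125,255,255),400))
a=cv2.imread('pics/w7.png')[80:320,180:460]; b=cv2.imread('pics/t7.png')[85:205,240:410]
cv2.imwrite('pics/last.png',np.hstack([cv2.resize(a,(467,400),interpolation=cv2.INTER_CUBIC),cv2.resize(b,(567,400),interpolation=cv2.INTER_CUBIC)]))
E
```

```text
time: 20.55
tool_pos: [637.2, 79.8, 279.0]
tcp_rot: [3.14, -0.0, 1.511]
contact_force: [1.0, 0.6, 1.0]
grip_width: 91.9
finger_force: 0.0
time: 21.22
tool_pos: [455.2, -140.5, 277.1]
tcp_rot: [3.141, 0.001, 2.191]
contact_force: [0.9, -0.7, 1.1]
grip_width: 92.0
finger_force: 0.0
time: 21.55
tool_pos: [444.6, -153.9, 277.1]
tcp_rot: [3.141, 0.0, 2.186]
contact_force: [0.2, 0.9, 0.3]
grip_width: 92.0
finger_force: 0.0
21.6 [ 444.70645148 -153.66045657  276.91322441] [3.14101649e+00 1.89253740e-04 2.18730667e+00] [405.09408401 -98.51784704 369.48137211] [-0.26091352 -0.000646    0.6156131 ]
[348.8 240.1]
[351.6 144.6]
[283.  144.6]
[285.8 240.1]
[([284, 142, 66, 97, 5298], [316.2, 185.8])]
```

```bash
python3 -m creep '-0.0005 0.0008 -0.03 0 0 0 100;0 0 -0.04 0 0 0 100;0 0 -0.04 0 0 0 100;0 0 -0.025 0 0 0 100;0 0 -0.01 0 0 0 100;0 0 -0.003 0 0 0 100;0 0 0 0 0 0 100'
python3 -m creep '0 0 0 0 0 0 0;0 0 0 0 0 0 0;0 0 0 0 0 0 0;0 0 0 0 0 0 0;0 0 0 0 0 0 0;0 0 0 0 0 0 0;0 0 0 0 0 0 0'
python3 - <<'E'
from h import *
j=viewer.camera_info('top'); t=cv2.cvtColor(cv2.imread('pics/t7.png'),cv2.COLOR_BGR2RGB)
for lab,lo,hi,z in (('or',(5,200,150),(14,255,255),145),('red',(0,150,60),(4,255,255),131)):
  for s,cc in blobs(t[85:170,240:405].copy(),lo,hi,40): print(lab,s,onz(j,240+s[0]+(s[2]-1)/2,85+s[1]+(s[3]-1)/2,z).round(1))
E
```

```text
time: 22.23
tool_pos: [443.9, -152.7, 128.1]
tcp_rot: [-3.141, -0.002, 2.188]
contact_force: [-0.1, 0.0, -0.3]
grip_width: 91.8
finger_force: 0.0
time: 22.82
tool_pos: [443.8, -153.6, 129.3]
tcp_rot: [3.141, 0.001, 2.187]
contact_force: [-1.3, 0.3, 4.6]
grip_width: 60.1
finger_force: 29.8
or [40, 34, 22, 21, 350] [641.1  79.2 145. ]
red [67, 36, 22, 22, 375] [635.3   4.7 131. ]
```

```bash
python3 -m creep '0 0 0.015 0 0 0 0;0 0 0.035 0 0 0 0;0 0 0.04 0 0 0 0;0 0 0.04 0 0 0 0;0 0 0.03 0 0 0 0;0 0 0 0 0 0 0'
python3 -m creep '0.0158 0.0063 0 0 0 -0.0966 0;0.0286 0.0113 0 0 0 -0.0966 0;0.0318 0.0126 0 0 0 -0.0966 0;0.0318 0.0126 0 0 0 -0.0966 0;0.0318 0.0126 0 0 0 -0.0966 0;0.0286 0.0113 0 0 0 -0.0966 0;0.0158 0.0063 0 0 0 -0.0966 0;0 0 0 0 0 0 0'
python3 -m creep '0 0 0 0 0 0 0;0 0 0 0 0 0 0;0 0 0 0 0 0 0'
```

```text
time: 23.32
tool_pos: [445.4, -154.3, 294.4]
tcp_rot: [3.137, 0.009, 2.187]
contact_force: [1.8, -0.5, -4.8]
grip_width: 60.1
finger_force: 29.8
time: 23.98
tool_pos: [629.8, -78.5, 285.0]
tcp_rot: [-3.138, -0.002, 1.508]
contact_force: [-1.5, 0.1, -5.4]
grip_width: 59.8
finger_force: 29.8
time: 24.23
tool_pos: [626.8, -80.9, 287.9]
tcp_rot: [-3.139, -0.0, 1.511]
contact_force: [-0.0, 0.8, -5.1]
grip_width: 60.0
finger_force: 29.8
```

```bash
python3 -m creep '0 0 -0.02 0 0 0 0;0 0 -0.035 0 0 0 0;0 0 -0.03 0 0 0 0;0 0 -0.015 0 0 0 0;0 0 -0.005 0 0 0 0;0 0 0 0 0 0 0;0 0 -0.002 0 0 0 0;0 0 0 0 0 0 0'
python3 -m creep '0 0 -0.002 0 0 0 0;0 0 0 0 0 0 0;0 0 0 0 0 0 0'
```

```text
time: 24.9
tool_pos: [628.4, -80.8, 183.5]
tcp_rot: [3.138, 0.001, 1.51]
contact_force: [-0.4, -0.9, -5.2]
grip_width: 60.4
finger_force: 29.8
time: 25.15
tool_pos: [627.9, -80.4, 180.5]
tcp_rot: [3.141, 0.0, 1.511]
contact_force: [0.3, -0.5, -5.4]
grip_width: 60.1
finger_force: 29.8
```

```bash
python3 -m creep '0 0 -0.001 0 0 0 0;0 0 0 0 0 0 0'
```

```text
time: 25.32
tool_pos: [628.1, -80.4, 179.4]
tcp_rot: [3.14, 0.0, 1.511]
contact_force: [0.3, 0.1, -3.1]
grip_width: 60.3
finger_force: 29.8
```

```bash
python3 -m creep '0 0 -0.001 0 0 0 0;0 0 0 0 0 0 0'
python3 -m creep '0 0 0 0 0 0 100;0 0 0 0 0 0 100;0 0 0 0 0 0 100;0 0 0 0 0 0 100;0 0 0.02 0 0 0 100;0 0 0.035 0 0 0 100;0 0 0.035 0 0 0 100;0 0 0.03 0 0 0 100'
python3 -m creep '-0.02 -0.01 0 0 0 0 100;-0.035 -0.018 0 0 0 0 100;-0.035 -0.018 0 0 0 0 100;-0.035 -0.018 0 0 0 0 100;-0.035 -0.018 0 0 0 0 100;-0.02 -0.01 0 0 0 0 100;0 0 0 0 0 0 100;0 0 0 0 0 0 100'
python3 - <<'E'
from h import *
t=snap('top','t8');s=snap('side','s8')
a=cv2.imread('pics/t8.png')[90:180,235:415]; b=cv2.imread('pics/s8.png')[125:275,320:460]
cv2.imwrite('pics/fin.png',np.hstack([cv2.resize(a,(480,240),interpolation=cv2.INTER_CUBIC)[list(range(240))+[239]*103],cv2.resize(b,(320,343),interpolation=cv2.INTER_CUBIC)]))
E
```

```text
time: 25.48
tool_pos: [628.1, -80.4, 179.4]
tcp_rot: [3.14, 0.0, 1.511]
contact_force: [-2.6, 1.4, 4.0]
grip_width: 59.9
finger_force: 29.8
time: 26.15
tool_pos: [628.0, -80.5, 300.0]
tcp_rot: [3.14, 0.0, 1.511]
contact_force: [1.4, -0.3, 1.1]
grip_width: 91.4
finger_force: 0.0
time: 26.82
tool_pos: [447.3, -173.0, 298.4]
tcp_rot: [3.14, 0.0, 1.508]
contact_force: [0.8, -0.1, 0.4]
grip_width: 91.8
finger_force: 0.0
```

View pics/fin.png

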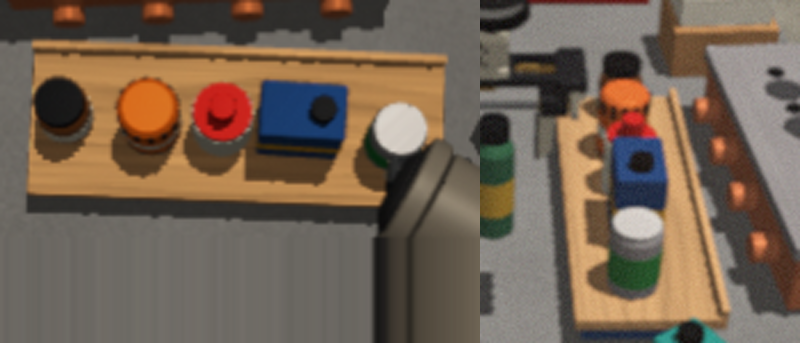

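The final view shows the filter (149,108), the lidded tub (222,113) and the tin (303,115) standing in a row between the jar and the can. I'll check the gaps and yaw numerically.

```bash
python3 - <<'E'
from h import *
j=viewer.camera_info('top'); t=cv2.cvtColor(cv2.imread('pics/t8.png'),cv2.COLOR_BGR2RGB)
e=np.array([.058,.998])
def ys(p): return (p[:2]-[637.5,-14.2])@e
f=lambda u,v,z: onz(j,(u+.5)/2.66667-.5+235,(v+.5)/2.66667-.5+90,z)
for n,u,v,z in (('tinTL',264,81,155),('tinTR',348,86,155),('tinBL',260,144,155),('tinBR',344,150,155),('lid',222,113,131),('filt',149,108,145),('cap',323,109,170)):
    p=f(u,v,z); print(n,p.round(1),'xs',round((p[:2]-[637.5,-14.2])@[.998,-.058],1),'ys',round(ys(p),1))
for lo,hi,z,n in(((5,200,150),(14,255,255),145,'or'),((0,150,60),(4,255,255),131,'red'),((100,150,40),(125,255,255),155,'blue')):
  for s,c in blobs(t[85:170,240:405].copy(),lo,hi,60):
    l=onz(j,240+s[0]-.5,85+c[1],z);r=onz(j,240+s[0]+s[2]-.5,85+c[1],z);print(n,ys(l).round(1),ys(r).round(1))
E
```

```text
tinTL [661.  -40.3 155. ] xs 24.9 ys -24.7
tinTR [ 653.8 -126.9  155. ] xs 22.8 ys -111.5
tinBL [595.  -34.3 155. ] xs -41.2 ys -22.6
tinBR [ 586.8 -120.3  155. ] xs -44.4 ys -108.8
lid [633.7   3.5 131. ] xs -4.8 ys 17.5
filt [637.7  79.1 145. ] xs -5.2 ys 93.1
cap [626.8 -98.9 170. ] xs -5.8 ys -85.1
or 123.8 63.0
red 49.4 -14.7
blue -19.7 -110.2
```

```bash
python3 -c "
from plant import order; print(order.close_job())"
```

```text
the job is handed in; nothing more can be done
None
```

The job is handed in after about 27 s of the 72 s: the lid is pressed level on the tub, and the filter, closed tub and tin stand upright in a row on the shelf, with gaps of roughly 5–10 mm measured from the top camera. The first lid grasp jammed, so I set the lid down and gripped it again.

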